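# Set the polisher's bench timer to 46 minutes

## Task

Set the blue bench timer of the barrel polisher to 46 minutes: with a fingertip, roll the left thumbwheel until 4 stands squarely on top and the right one until 6 does, in line with the red pointers beside each wheel. Leave the tools and boxes round the timer where they are.

Things in the scene. Friction and masses are not known exactly. Their poses are not given: they have to be found in the camera images.
- timer: Blue bench timer, fixed, 150 (x) by 210 (y) by 70 mm high, flat top. Origin: centre of its underside; x points away from the operator, y to his left, z up. Two white thumbwheels with black numerals stick out of its top, axles along y. Red-tipped pointer posts, 24 mm tall, 10 mm long in x, stand over the axle 20 to 25 mm to each side of each wheel's middle plane: the reading line.
- tens_axle (a point): Centre of the left (tens) wheel, on its axle, 56 mm above the bench, 45 mm to +y of the timer's centre. Drum 30 mm wide, 44 mm in radius; its crest is 30 mm above the timer's top. Ten grey ridges across the rim, 5 mm thick, 6 mm proud (to radius 50 mm), lie every 36 degrees midway between the numerals, with gaps of about 25 mm to push in. Axes as the timer's.
- ones_axle (a point): Centre of the right (ones) thumbwheel, on its axle, 45 mm to the -y side of the timer's centre; a wheel of the same size and make.
- tens_wheel (a joint): Angle of the left wheel, rad: n x 0.6283 with numeral n squarely on top. Grows as the wheel's top is rolled away from the operator (+x of the timer); larger numerals come up from the near side. It has no clicks: it turns with even friction (about 0.1 N m, 2 to 3 N at the rim), and stays where it is left. It may start between two numerals. Stops just outside 0 and 9, so it does not go round.
- ones_wheel (a joint): The same for the right wheel.
- pliers_red: Pliers with red grips, 142 x 50 x 11 mm, lying right of the timer. Bystander.
- rouge_bar: Dark red bar of polishing compound, 42 x 95 x 40 mm, right of the timer (a second bar lies fixed at the back). Bystander.
- bur_box_lidded: Closed wooden box, 92 x 94 x 62 mm, left of the timer. Bystander.
- bur_strip_maple: Maple strip with burs standing in it, 36 x 130 x 56 mm, left of and behind the timer. Bystander.
- bur_rack_orange_2: Small orange rack of burs, 46 x 58 x 51 mm, left of the timer. Bystander.
- scrap_cup: White cup, 73 mm wide and 60 mm high, far left. Bystander.

How it is judged:
By the outcome, as a careful person would: the job done as asked, in the order asked, and still so for the second after the job is handed in, with the robot touching nothing.
It also fails if it takes over 61 s, if anything falls off the work surface, if the arm or the gripper's body presses on something with over 40 N, if the wrist force passes 120 N, or if a joint passes its speed limit or range.

## Robot

A 7-joint arm with a two-finger parallel gripper is mounted at the origin on a cart in front of the work surface, level with it; the furniture and walls round the work are solid. World frame = base frame: x ahead of the robot, y to its left, z up, the work surface at z = 0. Lengths are in m, angles in rad, forces in N, time in s.
With the tool pointing down it reaches from about 0.4 to 0.75 m from the base axis. Payload 19.5 kg.
Tool frame: the origin (TCP) lies between the finger pads; the fingertips stand 25 mm ahead of it and the grasp point (between the pads) lies 6 mm ahead of it; z points along the fingers, y is the line along which they close (so a half turn about z gives the same grasp; the last joint's range is limited). The gripper opens to 85 mm and grips with 20 to 120 N. Pads are 22 mm wide; open, the fingers measure 114 mm over their backs; the gripper's body (76 mm by 85 mm) begins 54 mm behind the grasp point. The pads swing forward as they close: fully open they stand 13 mm farther back than shut.
Start: joints at [1.194, 0.707, -0.028, 1.485, 0.022, 0.951, -0.075], TCP at [0.189, -0.543, 0.256] pointing down, gripper open.
Joint ranges: [-2.71, 2.71], [-0.32, 2.16], [-1.57, 1.52], [0, 2.45], [-1.46, 4.6], [0, 2.02], [-2.83, 2.83]. Speed limits (rad/s): [1.89, 1.89, 2.57, 2.57, 3.01, 3.01, 3.01].

## Interface

Orientations are given as a unit quaternion [x, y, z, w].
In Python, from workcell import * gives the robot as it stands. The module is installed in compiled form; this text tells all that it offers.
- The arm moves only by the tool arm_command, never from a script. Its argument "commands" is one flat list of numbers, 7 for each row, row after row: the shift along the tool's x, y, z normalised to -1 to 1, where 1 is 0.02 m, then the turn, a rotation vector about the tool's x, y, z normalised to -1 to 1, where 1 is 5 degrees, then the opening, from -1 (shut) to 1 (fully open), so that 0 is half open. In form: [x, y, z, ax, ay, az, gripper, x, y, z, ax, ay, az, gripper, ...]. A call has 1 to 5 rows; each row shifts and turns the commanded pose from where the row before left it, along the tool's axes as they then stand; what a row does not reach is not made up. A row lasts 1/12 s, in which the tool goes at most 41.7 mm and 7.16 degrees, less where a joint would pass 70% of its speed; a pose out of reach is approached as far as the arm can. A call with a number of a shift or a turn outside -1 to 1 is refused whole. A call with a gripper value outside its range is refused whole. The fingers move at their own pace and stop on an object; "squeeze" is the grip in N (left out, the last holds). Time passes only in rows, so rows that do not move let the fingers close. It gives the time, the measured TCP pose, the force, the opening and the grip force at its end, in the units of the state.
- sense(): the state, without advancing time (a new reading comes with each control period).
- get_image(name): name is "scene" or "top" or "wrist"; returns the picture (384x512x3 uint8, red, green, blue); there is no depth.
- calibration(name): a dict with "fx", "fy", "cx", "cy" (pixels), "k1" (the pictures are not rectified: a ray, as slopes to the right and down, at radius r is drawn at 1 + k1 r^2 times it, then the intrinsics apply), "world_to_cam" (4x4, takes a point from world to camera coordinates). Camera axes: x right, y down, z forward; pixel columns grow to the right and rows downward; lengths in m; the calibration is good to about 2 mm. A picture is of the moment at which its call begins: read the wrist's pose just before it. calibration takes no time and is no camera call; for the wrist camera it gives the pose at the moment of the call.
- finish_job(): hands the job in; it is judged then, once.
The state is a dict: "time_s": time; "joint_positions": joint angles; "dq": joint speeds; "joint_efforts": joint torques, N m; "ee_pos": TCP position; "orientation": TCP orientation; "force": force on the tool from outside, world axes, zero at the start; "wrist_torque": the same for the moment, N m; "width": opening from 0.0 (shut) to 1.0 (fully open); "grip_force": force on a finger pad.
Only numpy, scipy, OpenCV 4.12 (cv2) and the standard library are available. Lean on these libraries where they do the work, as an engineer would, in place of code of your own. Each camera call takes 0.05 s, during which the arm holds its last target. There are 200 camera calls.

## Working session

There is one attempt and no reset: what is moved stays moved. The work goes in short steps, Python scripts to look and compute and a tool call to move; the robot and the scene stay as the last step left them, time stands still between calls to the robot, and variables do not carry over. Pictures are saved under pics/ and viewed, at most 11 in all, crops included, and the job is handed in when it is done.

Besides the shell and the picture viewer there is one more tool, called after "Emit:" as name(argument=value, ...) on one line, values as JSON. arm_command: Moves the arm, as the interface text tells. Its arguments: {"type":"object","properties":{"commands":{"type":"array"},"squeeze":{"type":"number"}},"required":["commands"]}

```bash
mkdir -p pics
python3 - <<'E'
from workcell import *
import cv2,numpy as np
s=sense();print(s['time_s'],s['ee_pos'],s['orientation'],s['width'])
for n in("scene","top"):
    im=get_image(n);cv2.imwrite(f"pics/{n}0.png",im[:,:,::-1])
    c=calibration(n);print(n,c)
E
```

```text
0.0 [ 0.18887536 -0.54284451  0.25582931] [ 9.86019142e-01  1.66631184e-01 -1.02046183e-04 -5.37656127e-04] 1.0023860499889081
scene {'fx': 455.4160079079575, 'fy': 455.4160079079575, 'cx': 253.11045019930208, 'cy': 192.90193842460457, 'k1': -0.16059613030053776, 'world_to_cam': array([[-0.77639134, -0.63014753,  0.01142697,  0.43782487],
       [-0.38987986,  0.4659594 , -0.79427673,  0.21978061],
       [ 0.49518702, -0.62112472, -0.60744868,  1.3047193 ],
       [ 0.        ,  0.        ,  0.        ,  1.        ]])}
top {'fx': 349.02446021707135, 'fy': 349.02446021707135, 'cx': 259.27596005877876, 'cy': 193.90405700678926, 'k1': -0.07876867597292986, 'world_to_cam': array([[ 0.44976187, -0.89314562, -0.00227348, -0.13756752],
       [-0.87439189, -0.43979627, -0.2049831 ,  0.49876042],
       [ 0.18207989,  0.0941815 , -0.97876287,  1.23220213],
       [ 0.        ,  0.        ,  0.        ,  1.        ]])}
```

View pics/scene0.png

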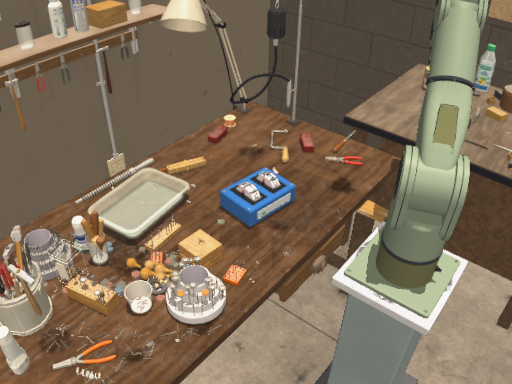

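View pics/top0.png

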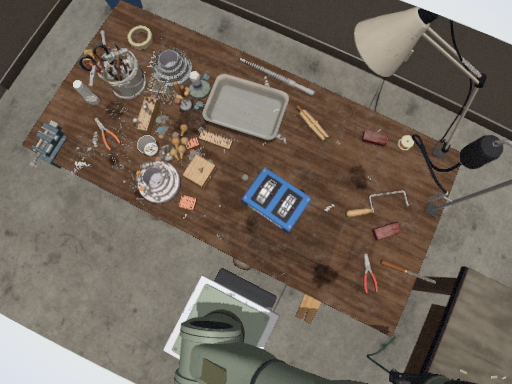

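The scene view shows the blue timer at about (258,195). In the top view it is at about (277,199), with its two white wheels at (266,190) and (289,205).

```bash
cat > h.py <<'E'
from workcell import *
import cv2,numpy as np
def K(c):return np.array([[c['fx'],0,c['cx']],[0,c['fy'],c['cy']],[0,0,1.]])
def D(c):return np.array([c['k1'],0,0,0,0.])
def ray(c,uv,z):
    p=cv2.undistortPoints(np.array(uv,float).reshape(-1,1,2),K(c),D(c))[:,0]
    R=c['world_to_cam'][:3,:3];t=c['world_to_cam'][:3,3];o=-R.T@t
    d=np.c_[p,np.ones(len(p))]@R
    return o+d*((z-o[2])/d[:,2])[:,None]
def proj(c,P):
    R=c['world_to_cam'][:3,:3];t=c['world_to_cam'][:3,3]
    return cv2.projectPoints(np.array(P,float).reshape(-1,1,3),cv2.Rodrigues(R)[0],t,K(c),D(c))[0][:,0]
E
python3 - <<'E'
from h import *
for n,b in(("scene",(205,155,310,235)),("top",(235,160,320,235))):
    im=cv2.imread(f"pics/{n}0.png");c=calibration(n)
    hsv=cv2.cvtColor(im,cv2.COLOR_BGR2HSV)
    m=cv2.inRange(hsv,(100,120,60),(125,255,255));x0,y0,x1,y1=b
    w=np.zeros_like(m);w[y0:y1,x0:x1]=m[y0:y1,x0:x1]
    k=max(cv2.findContours(w,0,1)[0],key=cv2.contourArea)
    h=cv2.convexHull(k);q=cv2.approxPolyDP(h,3,True)[:,0];print(n,q.tolist())
    print(np.round(ray(c,q,.07),3).tolist())
    r=cv2.inRange(hsv,(0,150,100),(6,255,255))|cv2.inRange(hsv,(172,150,100),(180,255,255))
    w[:]=0;w[y0:y1,x0:x1]=r[y0:y1,x0:x1]
    nn,_,st,ce=cv2.connectedComponentsWithStats(w)
    for i in range(1,nn): print('red',st[i,4],ce[i].round(1),ray(c,ce[i],.09).round(3)[0])
    cv2.imwrite(f"pics/{n}0c.png",cv2.resize(im[y0:y1,x0:x1],None,fx=7,fy=7,interpolation=cv2.INTER_CUBIC))
E
```

```text
scene [[295, 186], [291, 201], [252, 225], [221, 205], [221, 190], [263, 168]]
[[0.424, -0.046, 0.07], [0.388, 0.028, 0.07], [0.411, 0.195, 0.07], [0.544, 0.184, 0.07], [0.597, 0.127, 0.07], [0.57, -0.061, 0.07]]
red 3 [263. 180.] [0.509 0.017 0.09 ]
red 3 [242.7 191.7] [0.52  0.108 0.09 ]
top [[264, 168], [310, 198], [289, 231], [242, 200]]
[[0.599, 0.128, 0.07], [0.573, -0.071, 0.07], [0.431, -0.055, 0.07], [0.456, 0.145, 0.07]]
red 2 [261.  186.5] [0.527 0.104 0.09 ]
red 4 [271.5 193.5] [0.521 0.059 0.09 ]
red 2 [282.  200.5] [0.515 0.015 0.09 ]
red 4 [292.5 207.5] [ 0.509 -0.03   0.09 ]
```

View pics/top0c.png

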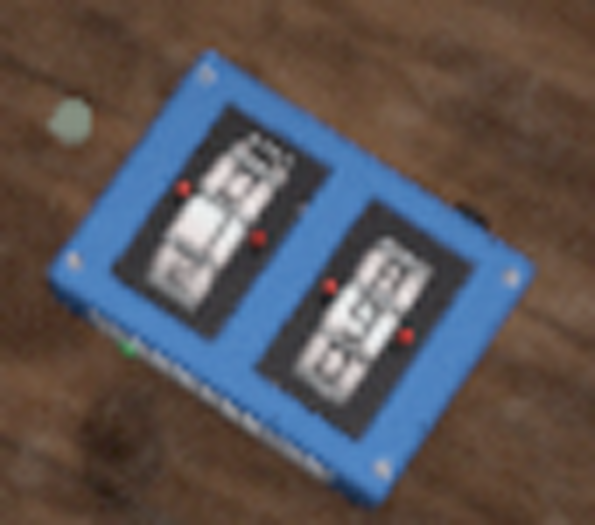

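Emit:
arm_command(commands=[1,0,0,0,0,1,-1,1,0,0,0,0,1,-1,1,0,0,0,0,1,-1,1,0,0,0,0,1,-1,1,0,0,0,0,1,-1])

```text
time_s: 0.52
ee_pos: [0.2879, -0.5267, 0.2562]
orientation: [0.999, -0.053, -0.0, -0.0]
force: [0.6, 0.0, 0.8]
width: 0.303
grip_force: 0.0
```

Emit:
arm_command(commands=[1,-1,0,0,0,0.4,-1,1,-1,0,0,0,0,-1,1,-1,0,0,0,0,-1,1,-1,0,0,0,0,-1,1,-1,0,0,0,0,-1])

```text
time_s: 0.93
ee_pos: [0.3999, -0.4399, 0.256]
orientation: [0.998, -0.068, -0.0, -0.0]
force: [0.2, -0.4, -0.5]
width: -0.003
grip_force: 0.0
```

Emit:
arm_command(commands=[0.5,-1,0,0,0,0,-1,0.5,-1,0,0,0,0,-1,0.5,-1,0,0,0,0,-1,0,-1,0,0,0,0,-1,0,-1,0,0,0,0,-1])

```text
time_s: 1.35
ee_pos: [0.4426, -0.3448, 0.2558]
orientation: [0.998, -0.068, -0.0, -0.0]
force: [0.2, 0.5, -0.4]
width: -0.001
grip_force: 0.0
```

Emit:
arm_command(commands=[0,-1,0,0,0,0,-1,0,-1,0,0,0,0,-1,0,-1,0,0,0,0,-1,0,-1,0,0,0,0,-1,0,-1,0,0,0,0,-1])

```text
time_s: 1.77
ee_pos: [0.4558, -0.2459, 0.2561]
orientation: [0.998, -0.068, -0.0, -0.0]
force: [0.7, -0.1, 0.4]
width: -0.001
grip_force: 0.0
```

Emit:
arm_command(commands=[0,-1,0,0,0,0,-1,0,-1,0,0,0,0,-1,0,-1,0,0,0,0,-1,0,-1,0,0,0,0,-1,0,-1,0,0,0,0,-1])

```text
time_s: 2.18
ee_pos: [0.4695, -0.1468, 0.2562]
orientation: [0.998, -0.068, -0.0, -0.0]
force: [0.5, 0.3, 1.3]
width: -0.001
grip_force: 0.0
```

Emit:
arm_command(commands=[0,-1,0,0,0,0,-1,0,-1,0,0,0,0,-1,0,-1,0,0,0,0,-1,0,-1,0,0,0,0,-1,0,-1,0,0,0,0,-1])

```text
time_s: 2.6
ee_pos: [0.483, -0.0478, 0.2562]
orientation: [0.998, -0.068, -0.0, -0.0]
force: [-0.9, -0.5, -0.3]
width: 0.005
grip_force: 0.0
```

Emit:
arm_command(commands=[0,-1,0,0,0,0,-1,0,-1,0,0,0,0,-1,0,-0.5,0,0,0,0,-1,0,0,0,0,0,0,-1])

```text
time_s: 2.93
ee_pos: [0.49, 0.0027, 0.2561]
orientation: [0.998, -0.067, -0.0, -0.0]
force: [-0.2, 0.4, 0.3]
width: 0.002
grip_force: 0.0
```

Run:
```python
from h import *
s=sense();c=calibration("wrist");im=get_image("wrist")
R=c['world_to_cam'][:3,:3];t=c['world_to_cam'][:3,3]
print(s['ee_pos'],"cam",-R.T@t,R[2]);cv2.imwrite("pics/w1.png",im[:,:,::-1])
np.savez("w1",c=c)
print(c['fx'],c['k1'],proj(c,[[.524,.0815,.1],[.512,-.0075,.1]]))
```

```text
[0.49001224 0.0026599  0.25607815] cam [ 0.56761452 -0.007595    0.37418555] [-0.30531528  0.04094872 -0.95137047]
267.39889407186723 -0.026914059611586223 [[177.28521404 160.34580296]
 [263.50279491 160.23149921]]
```

View pics/w1.png

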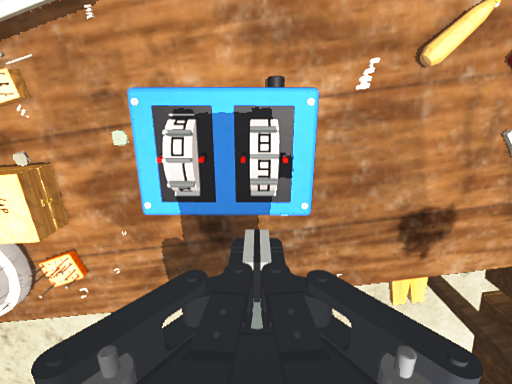

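```bash
cat >> h.py <<'E'
def tips(c,im):
    hsv=cv2.cvtColor(im,cv2.COLOR_BGR2HSV)
    r=cv2.inRange(hsv,(0,150,90),(7,255,255))|cv2.inRange(hsv,(172,150,90),(180,255,255))
    n,_,st,ce=cv2.connectedComponentsWithStats(r)
    return [(st[i,4],ce[i].round(1).tolist(),ray(c,ce[i],.092).round(4)[0,:2].tolist()) for i in range(1,n) if st[i,4]>5 and 100<ce[i][1]<230 and 130<ce[i][0]<350]
X=np.array([.991,-.134,0]);Y=np.array([.134,.991,0])
def strip(c,im,P,fn):
    "unroll rim: rows = angle -70..70 deg (far + up), cols = across"
    a=np.radians(np.arange(75,-75.1,-.5));u=np.linspace(-.018,.018,73)
    A,U=np.meshgrid(a,u,indexing='ij');r=.044
    W=np.array(P)+U[...,None]*-Y+(r*np.sin(A))[...,None]*X+(r*np.cos(A))[...,None]*[0,0,1.]
    m=proj(c,W.reshape(-1,3)).reshape(A.shape+(2,)).astype(np.float32)
    o=cv2.remap(im,m[...,0],m[...,1],1)
    return cv2.resize(o,None,fx=2.2,fy=1.8)
E
python3 - <<'E'
from h import *
c=np.load("w1.npz",allow_pickle=True)['c'].item();im=cv2.imread("pics/w1.png")
for t in tips(c,im):print(t)
crop=cv2.resize(im[85:220,125:325],None,fx=4,fy=4,interpolation=cv2.INTER_CUBIC)
cv2.imwrite("pics/w1c.png",crop)
E
```

```text
(np.int32(27), [159.2, 158.9], [0.5269, 0.103])
(np.int32(38), [201.2, 158.9], [0.5207, 0.0583])
(np.int32(34), [242.8, 159.1], [0.5145, 0.0143])
(np.int32(35), [284.5, 159.6], [0.508, -0.0299])
```

View pics/w1c.png

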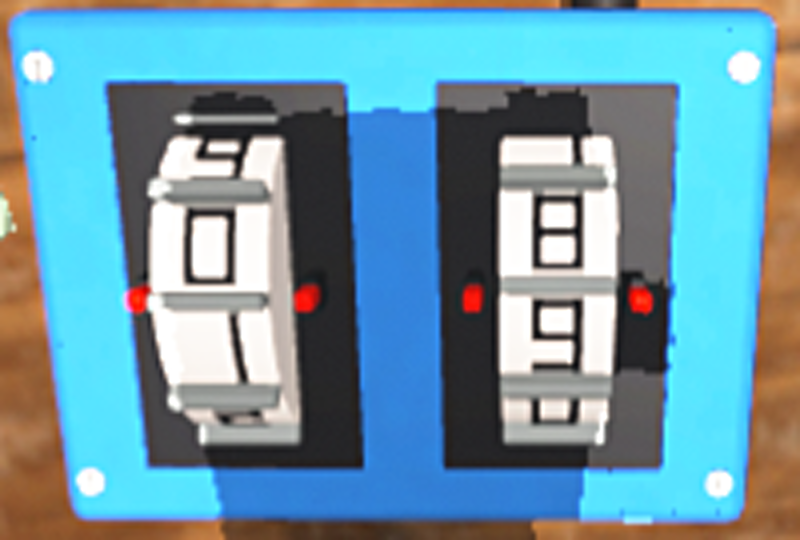

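The wheels' crests lie near rows 157–160. The tens wheel stands about midway between 0 and 1, with a ridge at the top (crop row 300). The ones wheel is about midway between 8 and 9, ridge at crop row 285.

```bash
cat >> h.py <<'E'
X=np.array([.990,-.141,0]);Y=np.array([.141,.990,0])
AX=dict(tens=np.array([.5238,.0807,.056]),ones=np.array([.5112,-.0078,.056]))
def angle(c,uv,w,r=.05):
    th=np.radians(np.arange(-80,80,.25));P=AX[w]+r*np.sin(th)[:,None]*X+r*np.cos(th)[:,None]*[0,0,1]
    return np.degrees(th[np.argmin(abs(proj(c,P)[:,1]-uv))])
def rel(w):
    s=sense();d=s['ee_pos']-AX[w];return s['time_s'],(1e3*np.array([d@X,d@Y,s['ee_pos'][2]])).round(1),s['force'].round(1)
E
python3 - <<'E'
from h import *
c=np.load("w1.npz",allow_pickle=True)['c'].item()
print([angle(c,85+v/4,'tens') for v in(188,300,395)],[angle(c,85+v/4,'ones') for v in(175,285,384)])
E
```

```text
[np.float64(35.25), np.float64(2.0), np.float64(-30.750000000000004)] [np.float64(40.25), np.float64(6.75), np.float64(-25.25)]
```

Emit:
arm_command(commands=[0,-1,0,0,0,0.05,-1,0.3,-1,0,0,0,0,-1,0,-1,0,0,0,0,-1,0,-1,0.5,0,0,0,-1,0,-0.1,1,0,0,0,-1])

```text
time_s: 3.4
ee_pos: [0.5083, 0.0832, 0.2271]
orientation: [0.998, -0.069, 0.001, -0.001]
force: [1.0, 0.8, -0.8]
width: 0.001
grip_force: 0.0
```

Emit:
arm_command(commands=[0,0,1,0,0,0,-1,0,0,1,0,0,0,-1,0,0,1,0,0,0,-1,0,0,0.8,0,0,0,-1,0,0,0,0,0,0,-1])

```text
time_s: 3.82
ee_pos: [0.5064, 0.0796, 0.148]
orientation: [0.997, -0.071, -0.002, 0.001]
force: [0.5, -0.7, -0.6]
width: 0.002
grip_force: 0.0
```

Run:
```python
from h import *
print(rel('tens'));c=calibration("wrist");im=get_image("wrist")[:,:,::-1];np.savez("w2",c=c)
cv2.imwrite("pics/w2.png",cv2.resize(im[:,100:420],None,fx=1.5,fy=1.5))
```

```text
(3.8167, array([-17.1,  -3.6, 148. ]), array([ 0.5, -0.7, -0.6]))
```

View pics/w2.png

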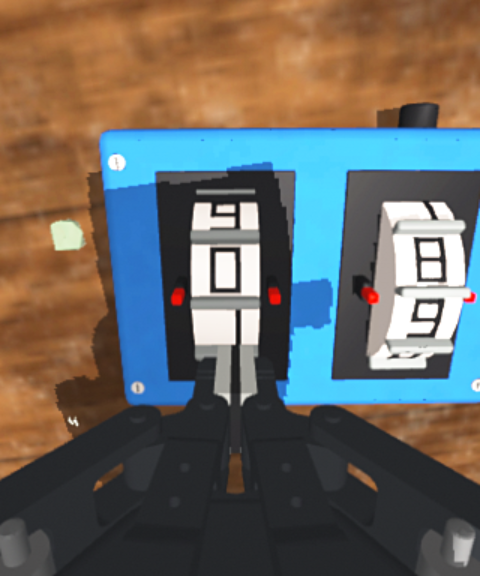

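The view shows the shut fingertips over the near side of the tens wheel, with ridge row 303 ahead of them. They are about 4 mm to the right of the wheel's middle.

Emit:
arm_command(commands=[0,-0.18,0.5,0,0,0,-1,0,0,0.4,0,0,0,-1,0,0,0,0,0,0,-1])

```text
time_s: 4.12
ee_pos: [0.5075, 0.0847, 0.1314]
orientation: [0.998, -0.07, -0.0, 0.0]
force: [0.5, -0.1, 0.0]
width: 0.006
grip_force: 0.0
```

Emit:
arm_command(commands=[0,0,0.1,0,0,0,-1,0,0,0,0,0,0,-1])

```text
time_s: 4.28
ee_pos: [0.5078, 0.0846, 0.1304]
orientation: [0.998, -0.07, 0.0, -0.0]
force: [-0.4, -0.6, 0.3]
width: -0.001
grip_force: 0.0
```

Run:
```python
from h import *
print(rel('tens'))
```

```text
(4.2833, array([-16.4,   1.6, 130.4]), array([-0.4, -0.6,  0.3]))
```

Emit:
arm_command(commands=[0,0,0.2,0,0,0,-1,0,0,0,0,0,0,-1])

```text
time_s: 4.45
ee_pos: [0.5077, 0.0847, 0.126]
orientation: [0.998, -0.07, -0.0, -0.0]
force: [0.0, -0.2, -1.2]
width: 0.003
grip_force: 0.0
```

Emit:
arm_command(commands=[0.3,0,0,0,0,0,-1,0.3,0,0,0,0,0,-1,0.3,0,0,0,0,0,-1])

```text
time_s: 4.7
ee_pos: [0.5261, 0.0821, 0.1263]
orientation: [0.998, -0.07, -0.0, -0.0]
force: [-2.1, 0.3, -1.0]
width: -0.0
grip_force: 1.0
```

Run:
```python
from h import *
print(rel('tens'));c=calibration("wrist");im=get_image("wrist")[:,:,::-1]
cv2.imwrite("pics/w3.png",cv2.resize(im[80:300,150:420],None,fx=2,fy=2))
```

```text
(4.7, array([  2. ,   1.7, 126.3]), array([-2.1,  0.3, -1. ]))
```

View pics/w3.png

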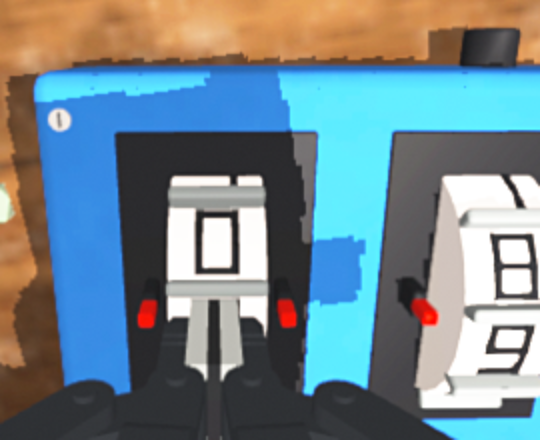

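The fingers pushed the ridge (crop row 288) past the pointers, and 0 rolled to the far side. The push works at about 2 N.

Emit:
arm_command(commands=[0.15,0,0,0,0,0,-1,0,0,-0.5,0,0,0,-1,-1,0,0,0,0,0,-1,-0.7,0,0,0,0,0,-1,0,0,0.5,0,0,0,-1])

```text
time_s: 5.17
ee_pos: [0.4937, 0.0871, 0.1283]
orientation: [0.998, -0.07, 0.001, -0.0]
force: [0.2, -0.0, -0.4]
width: 0.001
grip_force: 0.0
```

Emit:
arm_command(commands=[0.3,0,0,0,0,0,-1,0.3,0,0,0,0,0,-1,0.4,0,0,0,0,0,-1,0.4,0,0,0,0,0,-1,0.3,0,0,0,0,0,-1])

```text
time_s: 5.58
ee_pos: [0.5298, 0.0814, 0.1269]
orientation: [0.998, -0.07, 0.0, 0.0]
force: [-1.7, 0.5, 1.3]
width: -0.002
grip_force: 0.8
```

Emit:
arm_command(commands=[0,0,0,0,0,0,-1,0,0,-0.5,0,0,0,-1,-1,0,0,0,0,0,-1,-0.7,0,0,0,0,0,-1,0,0,0.5,0,0,0,-1])

```text
time_s: 6.0
ee_pos: [0.4934, 0.0871, 0.1284]
orientation: [0.998, -0.07, 0.0, -0.0]
force: [-0.7, 0.3, -0.4]
width: -0.0
grip_force: 0.0
```

Run:
```python
from h import *
print(rel('tens'));c=calibration("wrist");im=get_image("wrist")[:,:,::-1]
cv2.imwrite("pics/w4.png",cv2.resize(im[80:300,150:420],None,fx=2,fy=2))
```

```text
(6.0, array([-30.9,   2. , 128.4]), array([-0.7,  0.3, -0.4]))
```

View pics/w4.png

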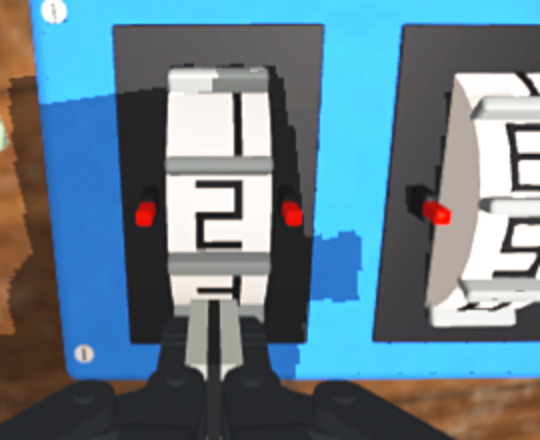

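After one more stroke 2 stands on top, between ridges at crop rows 165 and 263, with the pointers at row 214.

Run:
```python
from h import *
c=calibration("wrist")
print(angle(c,162.5,'tens'),angle(c,211.5,'tens'),rel('tens'))
```

```text
21.25 -10.5 (6.05, array([-30.4,   1.9, 126.2]), array([-0.2, -0.2, -3.2]))
```

Emit:
arm_command(commands=[0.3,0,0,0,0,0,-1,0.3,0,0,0,0,0,-1,0.4,0,0,0,0,0,-1,0.4,0,0,0,0,0,-1,0.3,0,0,0,0,0,-1])

```text
time_s: 6.47
ee_pos: [0.5298, 0.0815, 0.1271]
orientation: [0.998, -0.07, 0.0, -0.0]
force: [-1.7, -0.0, 0.7]
width: 0.0
grip_force: 0.8
```

Emit:
arm_command(commands=[0,0,0,0,0,0,-1,0,0,-0.5,0,0,0,-1,-1,0,0,0,0,0,-1,-0.7,0,0,0,0,0,-1,0,0,0.5,0,0,0,-1])

```text
time_s: 6.88
ee_pos: [0.4933, 0.0871, 0.1283]
orientation: [0.998, -0.07, 0.0, -0.0]
force: [-0.3, 0.3, -0.2]
width: 0.0
grip_force: 0.0
```

Emit:
arm_command(commands=[0.3,0,0,0,0,0,-1,0.3,0,0,0,0,0,-1,0.4,0,0,0,0,0,-1,0.3,0,0,0,0,0,-1,0,0,0,0,0,0,-1])

```text
time_s: 7.3
ee_pos: [0.5221, 0.0825, 0.1267]
orientation: [0.998, -0.071, 0.001, 0.0]
force: [0.8, -0.0, -1.3]
width: -0.005
grip_force: 0.0
```

Run:
```python
from h import *
print(rel('tens'))
```

```text
(7.3, array([ -1.9,   1.5, 126.7]), array([ 0.8, -0. , -1.3]))
```

Emit:
arm_command(commands=[0,0,-0.5,0,0,0,-1,-1,0,0,0,0,0,-1,-1,0,0,0,0,0,-1,-0.4,0,0,0,0,0,-1,0,0,0,0,0,0,-1])

```text
time_s: 7.72
ee_pos: [0.4719, 0.0899, 0.1373]
orientation: [0.998, -0.07, -0.0, -0.0]
force: [-0.5, 0.1, 0.5]
width: -0.0
grip_force: 0.0
```

Run:
```python
from h import *
print(rel('tens'));c=calibration("wrist");im=get_image("wrist")[:,:,::-1];np.savez("w5",c=c);cv2.imwrite("pics/w5f.png",im)
for t in tips(c,im):print(t)
cv2.imwrite("pics/w5.png",cv2.resize(im[40:260,150:420],None,fx=2.5,fy=2.5))
```

```text
(7.7167, array([-52.7,   1.8, 137.3]), array([-0.5,  0.1,  0.5]))
(np.int32(96), [222.4, 149.1], [0.5267, 0.1034])
(np.int32(94), [294.6, 148.8], [0.5207, 0.0596])
```

View pics/w5.png

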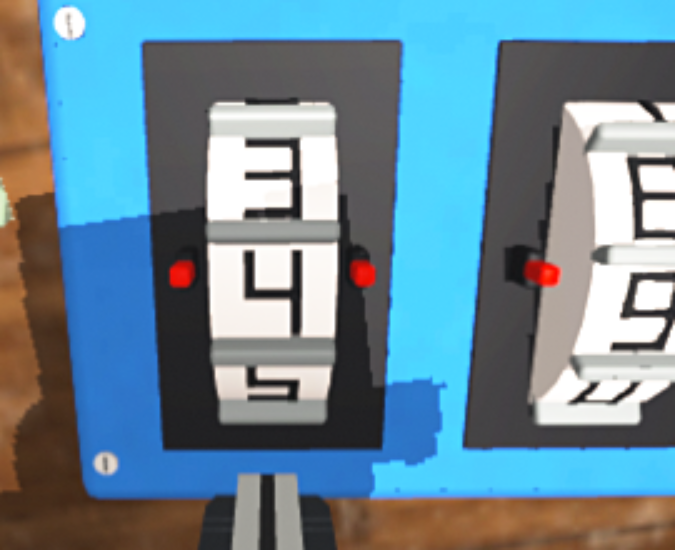

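4 is now on top, between ridges at crop rows 232 and 351, with the pointers at row 272. I'll measure the exact angle.

```bash
cat >> h.py <<'E'
def prof(c,im,w,u=(-.011,.011),r=.05):
    "grey level along rim angle, mean+std across a side band free of numerals"
    a=np.arange(-60,60.1,1.);th=np.radians(a);S=[]
    for uu in np.r_[np.linspace(-.0135,-.0105,4),np.linspace(.0105,.0135,4)]:
        P=AX[w]+uu*Y+r*np.sin(th)[:,None]*X+r*np.cos(th)[:,None]*[0,0,1]
        m=proj(c,P).astype(np.float32);S.append(cv2.remap(im,m[None,:,0],m[None,:,1],1)[0].mean(1))
    return a,np.median(S,0)
E
python3 - <<'E'
from h import *
c=np.load("w5.npz",allow_pickle=True)['c'].item();im=cv2.imread("pics/w5f.png")
a,p=prof(c,im,'tens')
for i in range(0,121,10):print(int(a[i]),p[i:i+10].astype(int))
R=c['world_to_cam'][:3,:3];o=-R.T@c['world_to_cam'][:3,3];print((o-AX['tens'])@X,o[2])
# pure ridge body: r=.047
print([angle(c,40+v/2.5,'tens',.048) for v in(222,232,243,338,351,364,120)])
E
```

```text
-60 [133 137 141 146 151 153 155 156 157 157]
-50 [158 157 157 156 156 155 154 153 153 152]
-40 [171 191 207 211 215 218 220 221 223 225]
-30 [226 228 230 233 226 174 126 134 142 154]
-20 [154 136 128 126 135 218 244 242 242 242]
-10 [243 243 243 244 244 244 245 245 245 246]
0 [246 247 247 247 248 248 249 249 251 246]
10 [136 127 158 162 158 150 236 254 254 254]
20 [253 253 253 252 252 252 255 255 255 255]
30 [255 255 255 255 255 255 255 255 255 228]
40 [209 212 214 214 218 241 254 242 220 204]
50 [201 240 140  89  84  88  90  89  89  89]
60 [90]
0.025611982215707645 0.25544144616247416
[np.float64(15.25), np.float64(12.75), np.float64(9.75), np.float64(-17.25), np.float64(-21.75), np.float64(-26.75), np.float64(46.75)]
```

Emit:
arm_command(commands=[1,0,0,0,0,0,-1,1,0,0,0,0,0,-1,0.3,0,0,0,0,0,-1,0,0,0,0,0,0,-1,0,0,0,0,0,0,-1])

```text
time_s: 8.18
ee_pos: [0.5184, 0.0831, 0.1363]
orientation: [0.998, -0.07, -0.0, -0.0]
force: [-0.4, -0.2, -0.5]
width: 0.001
grip_force: 0.0
```

```bash
python3 -c "
from h import *
print(rel('tens'))"
```

```text
(8.1833, array([ -5.6,   1.6, 136.3]), array([-0.4, -0.2, -0.5]))
```

Emit:
arm_command(commands=[0.1,0,0,0,0,0,-1,0,0,0.25,0,0,0,-1,0,0,0.25,0,0,0,-1,0,0,0,0,0,0,-1])

```text
time_s: 8.52
ee_pos: [0.5201, 0.083, 0.1253]
orientation: [0.998, -0.07, -0.001, 0.0]
force: [0.4, -0.3, -0.4]
width: -0.005
grip_force: 0.0
```

Emit:
arm_command(commands=[0.15,0,0,0,0,0,-1,0.15,0,0,0,0,0,-1,0,0,0,0,0,0,-1,0,0,0,0,0,0,-1])

```text
time_s: 8.85
ee_pos: [0.5268, 0.082, 0.1264]
orientation: [0.998, -0.07, 0.0, -0.0]
force: [0.1, -0.6, 0.4]
width: -0.002
grip_force: 0.0
```

```bash
python3 -c "
from h import *
print(rel('tens'))"
```

```text
(8.85, array([  2.8,   1.7, 126.4]), array([ 0.1, -0.6,  0.4]))
```

Emit:
arm_command(commands=[0,0,-1,0,0,0,-1,0,0.5,0,0,0,0,-1,0,1,0,0,0,0,-1,0,1,0,0,0,0,-1,0.5,1,0,0,0,0,-1])

```text
time_s: 9.27
ee_pos: [0.5257, 0.0106, 0.1465]
orientation: [0.998, -0.07, -0.0, -0.0]
force: [-0.4, 0.7, 0.2]
width: 0.002
grip_force: 0.0
```

Emit:
arm_command(commands=[0.5,1,0,0,0,0,-1,0,0,0,0,0,0,-1,0,0,0,0,0,0,-1])

```text
time_s: 9.52
ee_pos: [0.5339, -0.011, 0.1463]
orientation: [0.997, -0.071, 0.0, 0.0]
force: [0.5, 0.6, 0.1]
width: 0.001
grip_force: 0.0
```

Run:
```python
from h import *
print(rel('ones'))
```

```text
(9.5167, array([ 22.9,   0. , 146.3]), array([0.5, 0.6, 0.1]))
```

Emit:
arm_command(commands=[0,0,0.5,0,0,0,-1,0,0,0.5,0,0,0,-1,0,0,0,0,0,0,-1])

```text
time_s: 9.77
ee_pos: [0.5328, -0.009, 0.1241]
orientation: [0.998, -0.07, -0.001, -0.0]
force: [-0.2, 0.1, -1.3]
width: 0.004
grip_force: 0.0
```

Emit:
arm_command(commands=[-0.3,0,0,0,0,0,-1,-0.3,0,0,0,0,0,-1,-0.4,0,0,0,0,0,-1,-0.4,0,0,0,0,0,-1,0,0,0,0,0,0,-1])

```text
time_s: 10.18
ee_pos: [0.5047, -0.0056, 0.1267]
orientation: [0.998, -0.07, -0.0, -0.0]
force: [-0.4, 0.4, -0.6]
width: 0.004
grip_force: 0.0
```

Emit:
arm_command(commands=[0,0,-0.5,0,0,0,-1,1,0,0,0,0,0,-1,0.7,0,0,0,0,0,-1,0,0,0.5,0,0,0,-1,0,0,0,0,0,0,-1])

```text
time_s: 10.6
ee_pos: [0.5391, -0.0106, 0.125]
orientation: [0.998, -0.07, -0.001, 0.0]
force: [-1.5, 0.4, -0.9]
width: -0.001
grip_force: 0.0
```

Emit:
arm_command(commands=[-0.3,0,0,0,0,0,-1,-0.3,0,0,0,0,0,-1,-0.4,0,0,0,0,0,-1,-0.4,0,0,0,0,0,-1,-0.3,0,0,0,0,0,-1])

```text
time_s: 11.02
ee_pos: [0.5049, -0.0058, 0.1268]
orientation: [0.998, -0.07, 0.0, -0.0]
force: [2.5, -0.8, 0.2]
width: 0.0
grip_force: 0.8
```

Emit:
arm_command(commands=[0,0,-0.5,0,0,0,-1,-1,0,0,0,0,0,-1,-1,0,0,0,0,0,-1,-0.4,0,0,0,0,0,-1,0,0,0,0,0,0,-1])

```text
time_s: 11.43
ee_pos: [0.4564, 0.0011, 0.1368]
orientation: [0.998, -0.07, -0.001, -0.0]
force: [0.0, 0.6, -0.1]
width: 0.003
grip_force: 0.0
```

Run:
```python
from h import *
print(rel('ones'));c=calibration("wrist");im=np.ascontiguousarray(get_image("wrist")[:,:,::-1]);np.savez("w6",c=c);cv2.imwrite("pics/w6f.png",im)
cv2.imwrite("pics/w6.png",cv2.resize(im[40:260,60:360],None,fx=2.5,fy=2.5))
for w in AX:
  a,p=prof(c,im,w)
  for i in range(20,101,10):print(int(a[i]),p[i:i+10].astype(int))
```

```text
(11.4333, array([-55.5,   1.1, 136.8]), array([ 0. ,  0.6, -0.1]))
-40 [106  98  80  59  59  62  87 109 148 179]
-30 [212 210 215 233 221 238 239 239 241 245]
-20 [201 189 192 196 199 189 156 143 157 227]
-10 [250 247 247 247 248 248 248 248 248 248]
0 [250 249 249 249 249 250 251 250 252 252]
10 [252 254 254 255 189 146 229 244 243 242]
20 [226 254 255 255 255 255 255 255 255 254]
30 [254 255 244 237 242 227 218 224 201 194]
40 [167 151 153 159 197 227 228 228 228 234]
-40 [179 199 216 219 220 222 224 225 229 232]
-30 [234 234 236 239 236 185 137 141 149 164]
-20 [163 143 136 132 147 226 247 246 246 246]
-10 [247 247 247 248 248 248 249 249 249 250]
0 [250 250 251 251 251 252 252 252 253 248]
10 [167 192 208 227 249 244 255 255 255 255]
20 [255 255 255 255 255 255 255 255 255 255]
30 [255 255 255 255 255 255 255 255 251 227]
40 [215 219 221 222 227 241 252 248 235 220]
```

View pics/w6.png

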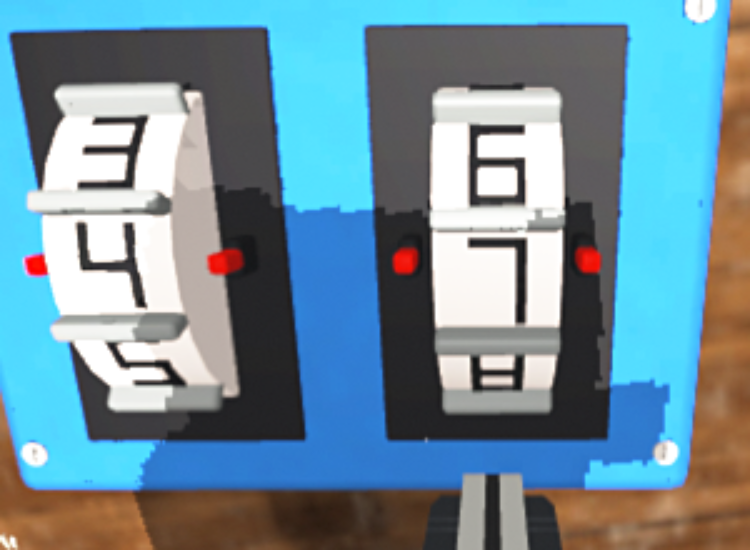

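Tens: 4 is squarely on top, with the ridges measured at about +17.2° and −17.5°. Ones: 7 is about 5° past the top, so it needs one more stroke of about 31°.

Emit:
arm_command(commands=[1,0.05,0,0,0,0,-1,1,0,0,0,0,0,-1,1,0,0,0,0,0,-1,1,0,0,0,0,0,-1,0.1,0,0,0,0,0,-1])

```text
time_s: 11.9
ee_pos: [0.5424, -0.0123, 0.1363]
orientation: [0.998, -0.07, 0.001, 0.0]
force: [1.4, 0.5, -0.8]
width: -0.002
grip_force: 0.0
```

Emit:
arm_command(commands=[0,0,0,0,0,0,-1,0,0,0.25,0,0,0,-1,0,0,0.25,0,0,0,-1,0,0,0,0,0,0,-1])

```text
time_s: 12.23
ee_pos: [0.5387, -0.0116, 0.1253]
orientation: [0.998, -0.07, -0.001, -0.0]
force: [-0.3, 0.1, -0.4]
width: 0.001
grip_force: 0.0
```

Emit:
arm_command(commands=[-0.3,0,0,0,0,0,-1,-0.3,0,0,0,0,0,-1,-0.3,0,0,0,0,0,-1,-0.3,0,0,0,0,0,-1,0,0,0,0,0,0,-1])

```text
time_s: 12.65
ee_pos: [0.5145, -0.0081, 0.1265]
orientation: [0.998, -0.07, -0.0, -0.0]
force: [0.0, 0.4, 1.0]
width: -0.003
grip_force: 0.0
```

Emit:
arm_command(commands=[0,0,0,0,0,0,-1,0,0,0,0,0,0,-1])

```text
time_s: 12.82
ee_pos: [0.5157, -0.0083, 0.1263]
orientation: [0.998, -0.07, -0.0, -0.0]
force: [0.4, 0.3, 0.6]
width: -0.001
grip_force: 0.0
```

```bash
python3 -c "
from h import *
print(rel('ones'))"
```

```text
(12.8167, array([  4.5,   0.2, 126.3]), array([0.4, 0.3, 0.6]))
```

Emit:
arm_command(commands=[-0.1,0,0,0,0,0,-1,-0.1,0,0,0,0,0,-1,-0.1,0,0,0,0,0,-1,-0.05,0,0,0,0,0,-1,0,0,0,0,0,0,-1])

```text
time_s: 13.23
ee_pos: [0.5087, -0.0073, 0.1263]
orientation: [0.998, -0.07, -0.0, -0.0]
force: [0.8, -0.5, -0.5]
width: 0.004
grip_force: 0.2
```

Emit:
arm_command(commands=[0,0,-0.5,0,0,0,-1,-1,0,-0.5,0,0,0,-1,-1,0,0,0,0,0,-1,-0.7,0,0,0,0,0,-1,0,0,0,0,0,0,-1])

```text
time_s: 13.65
ee_pos: [0.4533, 0.0006, 0.1472]
orientation: [0.998, -0.07, -0.001, -0.0]
force: [-0.9, 0.2, 0.3]
width: -0.004
grip_force: 0.0
```

Run:
```python
from h import *
print(rel('ones'));c=calibration("wrist");im=np.ascontiguousarray(get_image("wrist")[:,:,::-1]);np.savez("w7",c=c);cv2.imwrite("pics/w7f.png",im)
cv2.imwrite("pics/w7.png",cv2.resize(im[40:260,60:360],None,fx=2.5,fy=2.5))
for w in AX:
  a,p=prof(c,im,w)
  for i in range(30,90,10):print(int(a[i]),p[i:i+10].astype(int))
```

```text
(13.65, array([-5.850e+01,  1.000e-01,  1.472e+02]), array([-0.9,  0.2,  0.3]))
-30 [234 239 236 240 241 242 242 243 245 248]
-20 [205 193 197 201 204 196 158 145 158 241]
-10 [250 249 249 250 250 250 250 250 252 250]
0 [250 251 253 253 253 254 253 253 252 254]
10 [254 254 254 255 186 174 242 247 247 244]
20 [239 255 255 255 255 255 255 255 255 255]
-30 [237 238 239 240 241 242 243 246 237 174]
-20 [143 151 158 167 159 140 134 160 245 251]
-10 [249 249 250 250 250 250 250 251 251 252]
0 [252 252 252 252 252 252 252 252 254 255]
10 [255 255 255 203 199 252 253 251 243 249]
20 [255 255 255 255 255 255 255 255 255 255]
```

View pics/w7.png

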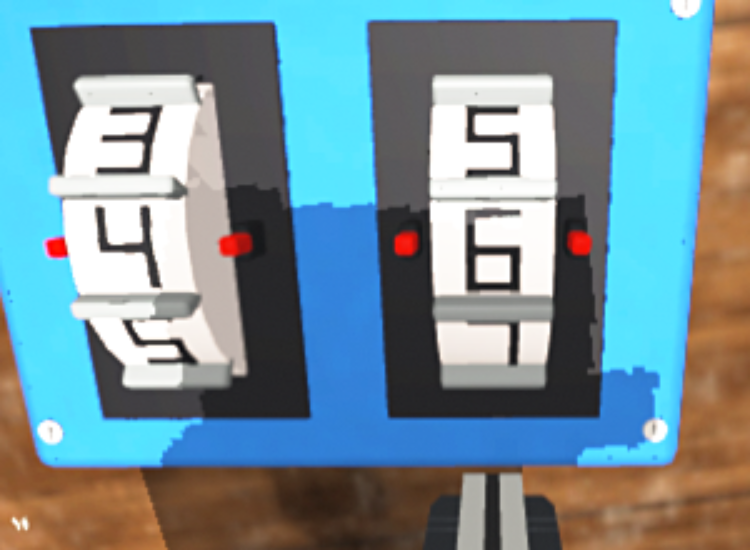

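The tens wheel shows 4 within about 0.5° and the ones wheel shows 6 within about 1.5°. Both are in line with the pointers, and the fingers are clear.

```bash
python3 -c "
from workcell import *
print(finish_job())"
```

```text
the job is handed in; nothing more can be done
None
```

The timer is set to 46 and the job is handed in: by the wrist camera, 4 is within about 0.5° of square and 6 within about 1.5°. It took about 14 s, and I never moved the arm near the tools and boxes.

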